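# Load the cartridge display tray and clamp the row until the knob clicks

### The job

Set out the counter display: first open the closed clamp bar by turning the red knob anticlockwise, then put every cartridge box flat on the display tray, lying crosswise between the clamp bar and the fence, and nudge them together into one straight, closed-up row against the grey drive housing. Then turn the knob clockwise so that the bar presses the row against the fence, until the knob's clutch slips with a click (the knob turns on while the collar under it stands still); stop within a quarter turn of slipping and let go. Do not knock over or shift the bottle or the mug.

Things in the scene. Friction and masses are not known exactly. Their poses are not given: they have to be found in the camera images.
- tray: Display tray fixed to the counter: dark wooden bed 170 (x) by 400 (y) mm, 10 mm thick, carrying fence, clamp bar and drive housing. Origin: centre of its underside, on the counter; all tray numbers are in mm in this frame, z up. Boxes lie with their long side along tray x; the row runs along tray y. The +y end of the channel is open.
- fence (a point): Point on the fence's inner face, tray (55, 45, 28) mm, at its top edge. The fence is an aluminium strip, 12 mm thick, face at tray x = 55, from y = -105 to +195, top at z = 28. Axes as the tray's.
- stop (a point): Point on the end stop: the face of the grey drive housing at tray (0, -110, 28) mm; row begins there and runs to +y. Housing: x -70 to +70, y -195 to -110, top at z = 40. Axes as the tray's.
- bar (a joint): Clamp bar position in m: 0 open, grows as it moves along tray +x to the fence, 8.7 mm per radian of the collar (geared). Aluminium strip 14 mm thick with rubber face; face at tray x = -51 mm + this value, y -105 to +185, z 11.5 to 27.5. With 80 mm boxes against the fence it meets them at about 0.026. Starts closed, 0.022 to 0.029.
- collar (a joint): Angle of the aluminium collar (68 mm wide, orange mark) under the knob, rad, grows clockwise seen from above; hard stops at -0.8 and 3.7, starts at 2.6 to 3.3. It drives the bar: open at 0 or below, on the row at about 3.0, where it stands still. It stays where it is left. Turning the knob anticlockwise opens the bar.
- knob (a joint): Clutch slip: angle of the red knob relative to the collar, rad, 0 at the start, grows clockwise. It stays constant while the collar turns with the knob and grows when the clutch slips, at about 0.15 N m. It cannot go below 0: backwards the knob drives the collar firmly. Slip of 0.15 rad or more counts as the click; more than 1.57 is over-turned.
- knob_grip (a point): On the knob's vertical axis at grip height, 74 mm above the counter, at tray (0, -155) mm. Red grip bar 52 mm long (this frame's x), 16 mm thick (its y), 56 to 90 mm above the counter, white line on top; on a black disc 48 mm wide. The frame turns with the knob, z up.
- box1_mid (a point): Cartridge box with a red card and cartridge under its clear lid, black base, 80 (its x) by 44 (its y) by 36 (z) mm, about 130 g. Point at its centre, 18 mm above its underside, z up through the lid. Loose on the counter at the start; may be absent (three or four boxes are there). Either end may face the fence.
- box2_mid (a point): Cartridge box with a blue card and cartridge under its clear lid, black base, 80 (its x) by 44 (its y) by 36 (z) mm, about 130 g. Point at its centre, 18 mm above its underside, z up through the lid. Loose on the counter at the start; may be absent (three or four boxes are there). Either end may face the fence.
- box3_mid (a point): Cartridge box with a yellow card and cartridge under its clear lid, black base, 80 (its x) by 44 (its y) by 36 (z) mm, about 130 g. Point at its centre, 18 mm above its underside, z up through the lid. Loose on the counter at the start; may be absent (three or four boxes are there). Either end may face the fence.
- box4_mid (a point): Cartridge box with a green card and cartridge under its clear lid, black base, 80 (its x) by 44 (its y) by 36 (z) mm, about 130 g. Point at its centre, 18 mm above its underside, z up through the lid. Loose on the counter at the start; may be absent (three or four boxes are there). Either end may face the fence.
- slot1 (a point): Where the centre of a box lies when it is number 1 of the closed-up row, counted from the drive housing, and pressed to the fence: tray (15, -88, 28) mm. Axes as the tray's. Any box may take any slot; fill from slot 1 on without a gap.
- slot2 (a point): Where the centre of a box lies when it is number 2 of the closed-up row, counted from the drive housing, and pressed to the fence: tray (15, -44, 28) mm. Axes as the tray's. Any box may take any slot; fill from slot 1 on without a gap.
- slot3 (a point): Where the centre of a box lies when it is number 3 of the closed-up row, counted from the drive housing, and pressed to the fence: tray (15, 0, 28) mm. Axes as the tray's. Any box may take any slot; fill from slot 1 on without a gap.
- slot4 (a point): Where the centre of a box lies when it is number 4 of the closed-up row, counted from the drive housing, and pressed to the fence: tray (15, 44, 28) mm. Axes as the tray's. Any box may take any slot; fill from slot 1 on without a gap.
- bottle: Bystander: clear bottle of record cleaner, 52 mm across, 150 mm tall, origin under its centre.
- mug: Bystander: white mug 80 mm across, 90 mm tall, origin under its centre.
Mind the look-alikes: they are no part of the job. Leave any brown or turquoise look-alike of the part that bears box1_mid alone.

How it is judged:
On the way, in this order (a step that is already met when the one before it is completed fails the run):
1. all boxes lie flat between bar and fence in a closed-up row against the drive housing, clutch not yet slipped ((y of box1_mid in the frame of slot1 between -0.007 and 0.009 m or y of box1_mid in the frame of slot2 between -0.007 and 0.009 m or y of box1_mid in the frame of slot3 between -0.007 and 0.009 m or y of box1_mid in the frame of slot4 between -0.007 and 0.009 m) and (y of box2_mid in the frame of slot1 between -0.007 and 0.009 m or y of box2_mid in the frame of slot2 between -0.007 and 0.009 m or y of box2_mid in the frame of slot3 between -0.007 and 0.009 m or y of box2_mid in the frame of slot4 between -0.007 and 0.009 m) and (y of box3_mid in the frame of slot1 between -0.007 and 0.009 m or y of box3_mid in the frame of slot2 between -0.007 and 0.009 m or y of box3_mid in the frame of slot3 between -0.007 and 0.009 m or y of box3_mid in the frame of slot4 between -0.007 and 0.009 m) and (y of box4_mid in the frame of slot1 between -0.007 and 0.009 m or y of box4_mid in the frame of slot2 between -0.007 and 0.009 m or y of box4_mid in the frame of slot3 between -0.007 and 0.009 m or y of box4_mid in the frame of slot4 between -0.007 and 0.009 m) and (y of box1_mid in the frame of slot1 between -0.007 and 0.009 m or y of box2_mid in the frame of slot1 between -0.007 and 0.009 m or y of box3_mid in the frame of slot1 between -0.007 and 0.009 m or y of box4_mid in the frame of slot1 between -0.007 and 0.009 m) and (y of box1_mid in the frame of slot2 between -0.007 and 0.009 m or y of box2_mid in the frame of slot2 between -0.007 and 0.009 m or y of box3_mid in the frame of slot2 between -0.007 and 0.009 m or y of box4_mid in the frame of slot2 between -0.007 and 0.009 m) and (y of each of box1_mid, box2_mid, box3_mid, box4_mid in the frame of slot4 below -0.02 m or y of box1_mid in the frame of slot3 between -0.007 and 0.009 m or y of box2_mid in the frame of slot3 between -0.007 and 0.009 m or y of box3_mid in the frame of slot3 between -0.007 and 0.009 m or y of box4_mid in the frame of slot3 between -0.007 and 0.009 m) and angle between each of box1_mid, box2_mid, box3_mid, box4_mid's own z axis and vertical below 0.1 rad and angle between the x axis of each of box1_mid, box2_mid, box3_mid, box4_mid and the x axis of tray, either way round below 0.12 rad and z of box1_mid in the frame of tray between 0.022 and 0.034 m and z of box2_mid in the frame of tray between 0.022 and 0.034 m and z of box3_mid in the frame of tray between 0.022 and 0.034 m and z of box4_mid in the frame of tray between 0.022 and 0.034 m and x of box1_mid in the frame of tray between -0.025 and 0.022 m and x of box2_mid in the frame of tray between -0.025 and 0.022 m and x of box3_mid in the frame of tray between -0.025 and 0.022 m and x of box4_mid in the frame of tray between -0.025 and 0.022 m and value of joint knob below 0.12 rad), for 0.2 s.
2. the knob is turned until the bar presses the row to the fence and the clutch slips (value of joint bar above 0.0235 m and value of joint knob between 0.15 and 1.57 rad), for 0.1 s.
At the end, for the whole second after the job is handed in: Every box lies flat (0.1 rad) and square (0.07 rad), flush with the fence within 4 mm, in a row filled from slot 1, each within -7 to +9 mm of its slot along the row; bar closed on the row (over 23.5 mm); clutch slipped by 0.15 to 1.57 rad; boxes at rest (all of step 2 and (y of box1_mid in the frame of slot1 between -0.007 and 0.009 m or y of box1_mid in the frame of slot2 between -0.007 and 0.009 m or y of box1_mid in the frame of slot3 between -0.007 and 0.009 m or y of box1_mid in the frame of slot4 between -0.007 and 0.009 m) and (y of box2_mid in the frame of slot1 between -0.007 and 0.009 m or y of box2_mid in the frame of slot2 between -0.007 and 0.009 m or y of box2_mid in the frame of slot3 between -0.007 and 0.009 m or y of box2_mid in the frame of slot4 between -0.007 and 0.009 m) and (y of box3_mid in the frame of slot1 between -0.007 and 0.009 m or y of box3_mid in the frame of slot2 between -0.007 and 0.009 m or y of box3_mid in the frame of slot3 between -0.007 and 0.009 m or y of box3_mid in the frame of slot4 between -0.007 and 0.009 m) and (y of box4_mid in the frame of slot1 between -0.007 and 0.009 m or y of box4_mid in the frame of slot2 between -0.007 and 0.009 m or y of box4_mid in the frame of slot3 between -0.007 and 0.009 m or y of box4_mid in the frame of slot4 between -0.007 and 0.009 m) and (y of box1_mid in the frame of slot1 between -0.007 and 0.009 m or y of box2_mid in the frame of slot1 between -0.007 and 0.009 m or y of box3_mid in the frame of slot1 between -0.007 and 0.009 m or y of box4_mid in the frame of slot1 between -0.007 and 0.009 m) and (y of box1_mid in the frame of slot2 between -0.007 and 0.009 m or y of box2_mid in the frame of slot2 between -0.007 and 0.009 m or y of box3_mid in the frame of slot2 between -0.007 and 0.009 m or y of box4_mid in the frame of slot2 between -0.007 and 0.009 m) and (y of each of box1_mid, box2_mid, box3_mid, box4_mid in the frame of slot4 below -0.02 m or y of box1_mid in the frame of slot3 between -0.007 and 0.009 m or y of box2_mid in the frame of slot3 between -0.007 and 0.009 m or y of box3_mid in the frame of slot3 between -0.007 and 0.009 m or y of box4_mid in the frame of slot3 between -0.007 and 0.009 m) and angle between each of box1_mid, box2_mid, box3_mid, box4_mid's own z axis and vertical below 0.1 rad and angle between the x axis of each of box1_mid, box2_mid, box3_mid, box4_mid and the x axis of tray, either way round below 0.12 rad and z of box1_mid in the frame of tray between 0.022 and 0.034 m and z of box2_mid in the frame of tray between 0.022 and 0.034 m and z of box3_mid in the frame of tray between 0.022 and 0.034 m and z of box4_mid in the frame of tray between 0.022 and 0.034 m and x of box1_mid in the frame of tray between 0.011 and 0.019 m and x of box2_mid in the frame of tray between 0.011 and 0.019 m and x of box3_mid in the frame of tray between 0.011 and 0.019 m and x of box4_mid in the frame of tray between 0.011 and 0.019 m and angle between the x axis of each of box1_mid, box2_mid, box3_mid, box4_mid and the x axis of tray, either way round below 0.07 rad and linear speed of each of box1, box2, box3, box4 below 0.02 m/s); the robot touches nothing.
It fails at once if the clutch is over-turned by more than a quarter turn (value of joint knob above 1.65 rad).
It fails at once if bottle or mug shifted by more than 5 cm or knocked over (distance of any of bottle, mug from where it was at the start of the episode above 0.05 m or angle between any of bottle, mug's own z axis and vertical above 0.5 rad).
Of box1, box2, box3, box4 only 3 to 4 are there at a start; the rules pass over those that are not, and their reading is None.
At some moment in a run one of box1, box2, box3, box4 may be knocked a few centimetres aside while the robot is not near it.
Once in a run the grip may slacken for a moment while it holds something.
It also fails if it takes over 208 s, if anything falls off the work surface, if the arm or the gripper's body presses on something with over 40 N, if the wrist force passes 120 N, or if a joint passes its speed limit or range.

### The arm

A 7-joint arm with a two-finger parallel gripper is mounted at the origin on the work surface. World frame = base frame: x ahead of the robot, y to its left, z up, the work surface at z = 0. Lengths are in m, angles in rad, forces in N, time in s.
With the tool pointing down it reaches from about 0.425 to 1.025 m from the base axis. Payload 3.6 kg.
Tool frame: the origin (TCP) lies midway between the tips of the shut fingers; the grasp point (between the pads) lies 19 mm behind it; z points along the fingers, y is the line along which they close (so a half turn about z gives the same grasp; the last joint's range is limited). The gripper opens to 85 mm and grips with 20 to 120 N. Pads are 22 mm wide; open, the fingers measure 114 mm over their backs; the gripper's body (76 mm by 85 mm) begins 54 mm behind the grasp point. The pads swing forward as they close: fully open they stand 13 mm farther back than shut.
Start: joints at [1.185, 0.591, 0.048, 1.609, -0.033, 0.943, -0.034], TCP at [0.209, -0.694, 0.231] pointing down, gripper open.
Joint ranges: [-2.69, 2.69], [-0.47, 2.24], [-1.27, 1.36], [0.19, 2.51], [-1.53, 4.68], [0.08, 2.07], [-3.09, 3.09]. Speed limits (rad/s): [2.57, 2.57, 3.14, 3.14, 3.14, 3.14, 3.14].

### API

Orientations are given as a rotation vector (axis times angle).
In Python, from rig import ctrl, vision gives the robot as it stands.
- The arm moves only by the shell command python3 -m creep 'ROWS' [FORCE]. ROWS is JSON, a list that holds one entry, the list of rows, each a list of 7 numbers: the opening, from 0 (shut) to 1 (fully open), then the shift along the tool's x, y, z each as a share of 0.4 m, from -1 to 1, then the turn, a rotation vector about the tool's x, y, z each as a share of 45 degrees, from -1 to 1. A call has 1 to 20 rows; each row is the pose to reach, as a shift and turn from the pose commanded when the call began, along the tool's axes at that moment; what a row does not reach only later rows make up. A row lasts 1/12 s, in which the tool goes at most 41.7 mm and 7.16 degrees, less where a joint would pass 70% of its speed; a pose out of reach is approached as far as the arm can. A call with a number of a shift or a turn outside -1 to 1 is refused whole. A call with a gripper value outside its range is refused whole. The fingers move at their own pace and stop on an object; FORCE is the grip in N (left out, the last holds). Time passes only in rows, so rows that repeat a pose let the fingers close. It gives the time, the measured TCP pose, the force, the opening and the grip force at its end, in the units of the state.
- ctrl.get_state(): the state, without advancing time (a new reading comes with each control period).
- vision.snapshot(name): name is "side" or "top" or "wrist"; returns (picture, depth): 420x560x3 uint8, red, green, blue; 420x560 float32, m along the optical axis (not along the pixel's ray), 0 where there is no reading.
- vision.camera_info(name): a dict with "fx", "fy", "cx", "cy" (pixels), "rvec" (rotation vector, rad) and "tvec" (3), from world to camera coordinates, as OpenCV has them; the wrist camera has in their place "mount" (4x4, takes a point from camera to tool coordinates, whose origin is the TCP and whose axes are the flange's). Camera axes: x right, y down, z forward; pixel columns grow to the right and rows downward; lengths in m; the calibration is good to about 2 mm. A picture is of the moment at which its call begins: read the wrist's pose just before it. camera_info takes no time and is no camera call.
- ctrl.sign_off(): hands the job in; it is judged then, once.
The state is a dict: "clock": time; "joint_positions": joint angles; "joint_velocities": joint speeds; "joint_torque": joint torques, N m; "tool_pos": TCP position; "tool_rot": TCP orientation; "wrist_force": force on the tool from outside, world axes, zero at the start; "ft_torque": the same for the moment, N m; "finger_gap": opening from 0.0 (shut) to 1.0 (fully open); "gripper_force": force on a finger pad.
Only numpy, scipy, OpenCV 4.12 (cv2) and the standard library are available. Lean on these libraries where they do the work, as an engineer would, in place of code of your own. Each camera call takes 0.05 s, during which the arm holds its last target. There are 200 camera calls.

## Working session

There is one attempt and no reset: what is moved stays moved. The work goes in short steps, Python scripts to look and compute and a shell command to move; the robot and the scene stay as the last step left them, time stands still between calls to the robot, and variables do not carry over. Pictures are saved under pics/ and viewed, at most 14 in all, crops included, and the job is handed in when it is done.

```bash
ls; mkdir -p pics
python3 - <<'E'
from rig import ctrl, vision
import cv2
s=ctrl.get_state()
print({k:s[k] for k in ('clock','tool_pos','tool_rot','finger_gap')})
for n in ('top','side','wrist'):
    p,d=vision.snapshot(n); cv2.imwrite(f'pics/{n}0.png',p[...,::-1]); 
    import numpy as np; np.save(f'{n}0.npy',d)
    print(n,vision.camera_info(n))
E
```

```text
pics
{'clock': 0.0, 'tool_pos': array([ 0.20831075, -0.69357409,  0.23015813]), 'tool_rot': array([-3.10606299e+00, -4.56501116e-01,  7.23479841e-04]), 'finger_gap': 1.0003208234521166}
top {'fx': 421.8274259615618, 'fy': 421.8274259615618, 'cx': 278.1481441919311, 'cy': 204.88800899735133, 'rvec': array([ 2.13814651, -2.20288183,  0.08950408]), 'tvec': array([0.0741672 , 0.54651053, 1.17958311])}
side {'fx': 539.6567413865085, 'fy': 539.6567413865085, 'cx': 276.90326806926976, 'cy': 208.93876702536585, 'rvec': array([ 0.27083899, -2.81724869,  1.18057013]), 'tvec': array([0.5421753 , 0.08796245, 1.3150046 ])}
wrist {'fx': 353.5074657899094, 'fy': 353.5074657899094, 'cx': 279.440956642184, 'cy': 212.01896743507032, 'mount': array([[-4.43003713e-04, -9.46393947e-01, -3.23014396e-01,
         8.35777903e-02],
       [ 9.99999371e-01, -7.52217938e-04,  8.32442986e-04,
         3.04376235e-04],
       [-1.03079623e-03, -3.23013824e-01,  9.46393685e-01,
        -1.43146232e-01],
       [ 0.00000000e+00,  0.00000000e+00,  0.00000000e+00,
         1.00000000e+00]])}
```

View pics/top0.png

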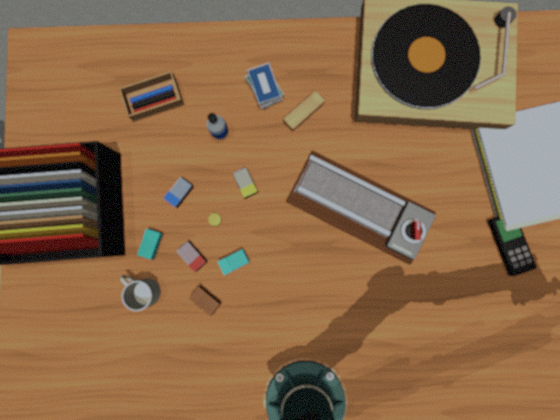

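View pics/side0.png

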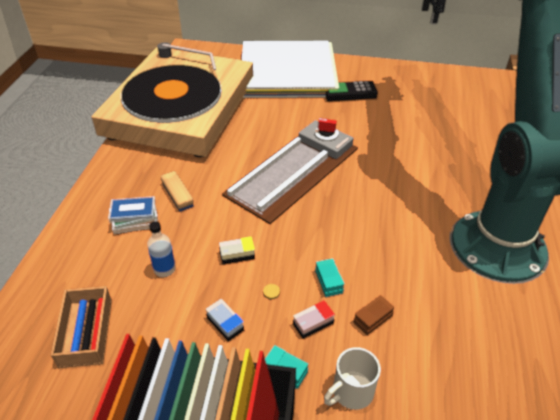

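The top view shows the candidates for a cartridge box:

| Item | Top-view pixel |
|---|---|
| White/blue box | (178,192) |
| White/yellow box | (245,183) |
| White/red box | (191,256) |
| Turquoise look-alikes | (149,243) and (233,262) |
| Brown look-alike | (205,299) |
| Tan block | (303,110) |

By the description I choose blue, yellow and red, so no green box is present. The tray runs from (310,170) to (425,235), with the knob at (415,231). The bottle is at (217,125) and the mug at (139,294). Next I measure these from depth and check the choice in a close crop.

```bash
cat > h.py <<'E'
import numpy as np, cv2
from scipy.spatial.transform import Rotation as Ro
from rig import ctrl, vision
def cam(name):
    """rotation and origin of camera in world"""
    c=vision.camera_info(name)
    if 'rvec' in c:
        R=Ro.from_rotvec(c['rvec']).as_matrix().T; return c,R,-R@c['tvec']
    s=ctrl.get_state(); T=np.array(c['mount']); R=Ro.from_rotvec(s['tool_rot']).as_matrix()
    return c,R@T[:3,:3],np.array(s['tool_pos'])+R@T[:3,3]
def cloud(name,save=None):
    c,R,o=cam(name); p,d=vision.snapshot(name)
    v,u=np.mgrid[:420,:560]
    P=np.stack([(u-c['cx'])/c['fx']*d,(v-c['cy'])/c['fy']*d,d],-1)@R.T+o
    P[d==0]=np.nan
    if save: cv2.imwrite(f'pics/{save}.png',p[...,::-1])
    return p,P
def plane_px(name,uv,z):
    c,R,o=cam(name); r=R@np.array([(uv[0]-c['cx'])/c['fx'],(uv[1]-c['cy'])/c['fy'],1]); return o+r*(z-o[2])/r[2]
def rect(pts):
    (c,(a,b),t)=cv2.minAreaRect((np.asarray(pts)[:,:2]*1000).astype(np.float32))
    if a<b: a,b,t=b,a,t+90
    return np.round(c,1),round(a,1),round(b,1),round((t+90)%180-90,1)   # centre mm, long, short, long-axis yaw deg
def blobs(P,lo,hi,amin=60):
    m=((P[...,2]>lo)&(P[...,2]<hi)).astype(np.uint8)
    n,L,st,ce=cv2.connectedComponentsWithStats(m)
    for i in range(1,n):
        if st[i,4]>amin: yield np.round(ce[i]),st[i,4],np.round(np.nanmedian(P[L==i][:,2])*1000),rect(P[L==i])
def tool():
    s=ctrl.get_state(); R=Ro.from_rotvec(s['tool_rot']).as_matrix()
    print('t',round(s['clock'],2),'p',np.round(np.array(s['tool_pos'])*1000,1),'tool y yaw',round(np.degrees(np.arctan2(R[1,1],R[0,1])),1),
      'tilt',np.round(R[:,2],3),'F',np.round(s['wrist_force'],1),'gap',round(s['finger_gap'],3),'gf',np.round(s['gripper_force'],1),'q7',round(s['joint_positions'][6],2))
    return s,R
def go(xyz=None,yaw=None):
    """print shares for a move to world xyz (mm) and tool-y yaw (deg, mod 180), in present tool axes"""
    s,R=tool(); p=np.array(s['tool_pos'])
    if xyz is not None: 
        d=R.T@(np.array(xyz)/1000-p); print('shift shares',np.round(d/.4,3))
    y0=np.degrees(np.arctan2(R[1,1],R[0,1]))
    if yaw is not None:
        dy=(yaw-y0+90)%180-90; print('turn about world z',round(dy,1),'-> tool z shares',np.round(-dy/45,3))
    zt=R.T@np.array([0,0,-1.]); print('level shares',np.round(np.degrees(np.cross([0,0,1],zt))/45,3))
E
python3 - <<'E'
from h import *
p,P=cloud('top','top1')
for lo,hi in((.02,.06),(.033,.05),(.06,.11)):
    print(lo,hi)
    for b in blobs(P,lo,hi): print(*b)
hsv=cv2.cvtColor(p,cv2.COLOR_RGB2HSV)
big=cv2.resize(p[90:320,110:450],None,fx=2.35,fy=2.35,interpolation=cv2.INTER_CUBIC); cv2.imwrite('pics/crop1.png',big[...,::-1])
tool()
E
```

```text
0.02 0.06
[514. 173.] 10065 41.0 (array([ 720.1, -418.2]), 776.6, 505.2, 60.5)
[264.  84.] 1036 51.0 (array([900.3,  88. ]), 116.5, 80.7, 24.5)
[151.  96.] 1442 31.0 (array([880.1, 417.9]), 161.2, 93.0, -72.8)
[304. 109.] 690 33.0 (array([825.5, -25.2]), 129.8, 45.7, -50.1)
[222. 134.] 73 40.0 (array([760.7, 215. ]), 51.2, 21.5, -60.0)
[118. 203.] 571 41.0 (array([569.2, 511. ]), 299.7, 5.8, 2.8)
[357. 180.] 480 29.0 (array([ 614.4, -168.4]), 298.2, 12.9, 61.2)
[245. 182.] 412 37.0 (array([617., 151.]), 79.0, 42.7, 23.7)
[178. 191.] 437 37.0 (array([596. , 342.8]), 78.1, 44.6, -38.3)
[344. 210.] 548 28.0 (array([ 527.9, -128.1]), 288.8, 15.2, 61.4)
[410. 230.] 1424 42.0 (array([ 466.4, -313. ]), 141.5, 86.2, -29.2)
[149. 243.] 458 36.0 (array([450. , 426.1]), 78.7, 43.6, -19.3)
[191. 256.] 457 36.0 (array([411.5, 306.5]), 79.6, 43.4, 39.3)
[ 39. 252.] 265 41.0 (array([440.7, 698.2]), 274.9, 23.0, -82.7)
[233. 261.] 433 37.0 (array([392.6, 188.3]), 78.5, 42.6, -64.9)
[154. 289.] 123 41.0 (array([320.9, 415.9]), 76.2, 29.7, 16.6)
[133. 296.] 146 41.0 (array([306.1, 462.1]), 70.6, 29.8,
[... 1051 characters left out ...]
00.] 406 37.0 (array([287.2, 270.7]), 77.6, 42.7, 49.9)
[301. 387.] 264 41.0 (array([44.6, 13.7]), 159.4, 73.5, -81.9)
0.06 0.11
[437.  62.] 18009 95.0 (array([ 939.2, -401. ]), 431.2, 352.1, 84.5)
[218. 126.] 217 98.0 (array([771.2, 221.2]), 51.1, 44.9, -64.5)
[112. 201.] 794 85.0 (array([569.7, 511.4]), 299.2, 5.5, 2.9)
[416. 230.] 178 89.0 (array([ 465. , -319.6]), 51.1, 26.6, -2.0)
[ 49. 247.] 282 85.0 (array([446.5, 680.8]), 285.4, 6.7, -87.1)
[136. 293.] 396 82.0 (array([315.9, 450.6]), 101.0, 79.0, 76.9)
[304. 392.] 369 83.0 (array([34.2,  2.1]), 134.2, 68.9, -84.6)
t 0.2 p [ 208.4 -693.9  230.5] tool y yaw -73.3 tilt [-0.     0.001 -1.   ] F [-0.4  1.1  0.4] gap 0.999 gf 0.0 q7 -0.03
```

View pics/crop1.png

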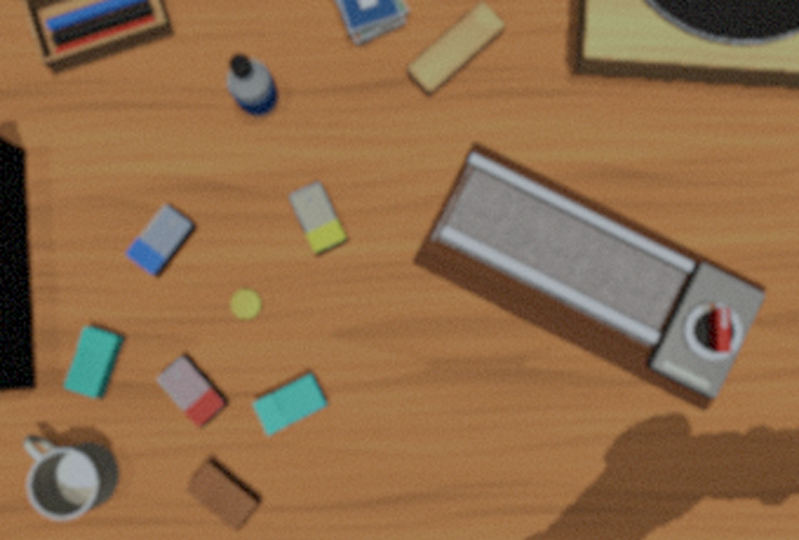

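The crop confirms three boxes: blue (160,240), yellow-lime (318,218) and red (191,390). The turquoise pieces at (94,360) and (290,403) and the brown one at (225,492) are look-alikes. The tray, with its bar nearly closed, fits origin ≈ (539.4,-179.0) mm and yaw ≈ -28.7°.

```bash
cat >> h.py <<'E'
TO=np.array([539.4,-179.0]); TY=-28.7
def t2w(x,y):
    a=np.radians(TY); return TO+np.array([np.cos(a)*x-np.sin(a)*y,np.sin(a)*x+np.cos(a)*y])
def w2t(p):
    a=np.radians(TY); d=np.asarray(p)[:2]-TO; return np.array([np.cos(a)*d[0]+np.sin(a)*d[1],-np.sin(a)*d[0]+np.cos(a)*d[1]])
def redknob(name):
    p,P=cloud(name); h=cv2.cvtColor(p,cv2.COLOR_RGB2HSV); k=t2w(0,-155)/1000
    m=(h[...,1]>120)&((h[...,0]<8)|(h[...,0]>172))&(P[...,2]>.08)&(P[...,2]<.1)&(np.hypot(P[...,0]-k[0],P[...,1]-k[1])<.05)
    print('knob red px',m.sum(),rect(P[m]),'expected centre',np.round(k*1000,1))
E
python3 - <<'E'
from h import *
redknob('top'); k=t2w(0,-155); go([*k,180],60)
E
```

```text
knob red px 70 (array([ 464. , -314.3]), 43.3, 15.0, -1.5) expected centre [ 465. -315.]
t 0.25 p [ 208.5 -694.   230.8] tool y yaw -73.3 tilt [-0.     0.001 -1.   ] F [-0.2  0.   0.4] gap 1.0 gf 0.0 q7 -0.03
shift shares [ 0.887 -0.723  0.128]
turn about world z -46.7 -> tool z shares 1.038
level shares [-0.001  0.     0.   ]
```

```bash
R='python3 -m creep'; python3 -m creep '[[[1,0.887,-0.723,0.128,0,0,0.404],[1,0.887,-0.723,0.128,0,0,0.404],[1,0.887,-0.723,0.128,0,0,0.404],[1,0.887,-0.723,0.128,0,0,0.404],[1,0.887,-0.723,0.128,0,0,0.404],[1,0.887,-0.723,0.128,0,0,0.404],[1,0.887,-0.723,0.128,0,0,0.404],[1,0.887,-0.723,0.128,0,0,0.404],[1,0.887,-0.723,0.128,0,0,0.404],[1,0.887,-0.723,0.128,0,0,0.404],[1,0.887,-0.723,0.128,0,0,0.404],[1,0.887,-0.723,0.128,0,0,0.404],[1,0.887,-0.723,0.128,0,0,0.404],[1,0.887,-0.723,0.128,0,0,0.404],[1,0.887,-0.723,0.128,0,0,0.404],[1,0.887,-0.723,0.128,0,0,0.404],[1,0.887,-0.723,0.128,0,0,0.404],[1,0.887,-0.723,0.128,0,0,0.404]]]'
python3 - <<'E'
from h import *
redknob('wrist'); go([*t2w(0,-155),62],-91.5)
E
```

```text
clock: 1.75
tool_pos: [0.4644, -0.3166, 0.1802]
tool_rot: [3.141, -0.044, -0.0]
wrist_force: [-0.7, -0.5, 0.2]
finger_gap: 0.997
gripper_force: 0.0
knob red px 1354 (array([ 465.5, -314.1]), 51.0, 15.9, -2.3) expected centre [ 465. -315.]
t 1.8 p [ 464.5 -316.3  180.2] tool y yaw -91.6 tilt [-0. -0. -1.] F [-0.2 -0.4 -0.4] gap 0.999 gf 0.0 q7 -1.01
shift shares [ 0.001 -0.004  0.295]
turn about world z 0.1 -> tool z shares -0.002
level shares [ 0.  0. -0.]
```

```bash
python3 -m creep '[[[1,0.002,-0.005,0.295,0,0,0],[1,0.002,-0.005,0.295,0,0,0],[1,0.002,-0.005,0.295,0,0,0],[1,0.002,-0.005,0.295,0,0,0],[1,0.002,-0.005,0.295,0,0,0],[0,0.002,-0.005,0.295,0,0,0],[0,0.002,-0.005,0.295,0,0,0],[0,0.002,-0.005,0.295,0,0,0],[0,0.002,-0.005,0.295,0,0,0],[0,0.002,-0.005,0.295,0,0,0],[0,0.002,-0.005,0.295,0,0,0],[0,0.002,-0.005,0.295,0,0,0],[0,0.002,-0.005,0.295,0,0,0],[0,0.002,-0.005,0.295,0,0,0],[0,0.002,-0.005,0.295,0,0,0]]]' 60
python3 -c "
from h import *
tool()"
```

```text
clock: 3.05
tool_pos: [0.4665, -0.3139, 0.0633]
tool_rot: [3.14, -0.04, 0.002]
wrist_force: [-0.7, 0.3, 6.6]
finger_gap: 0.177
gripper_force: 59.3
t 3.05 p [ 466.5 -313.9   63.3] tool y yaw -91.5 tilt [ 0.001 -0.001 -1.   ] F [-0.7  0.3  6.6] gap 0.177 gf 59.3 q7 -0.99
```

```bash
for i in 1; do python3 -m creep '[[[0,0,0,0,0,0,-0.15],[0,0,0,0,0,0,-0.3],[0,0,0,0,0,0,-0.45],[0,0,0,0,0,0,-0.6],[0,0,0,0,0,0,-0.75],[0,0,0,0,0,0,-0.9],[0,0,0,0,0,0,-1],[0,0,0,0,0,0,-1]]]' 60
python3 -c "
from h import *
tool()"; done
```

```text
clock: 3.72
tool_pos: [0.466, -0.3125, 0.0632]
tool_rot: [-2.915, -1.169, -0.0]
wrist_force: [-1.3, 3.1, 8.7]
finger_gap: 0.178
gripper_force: 59.7
t 3.72 p [ 466.  -312.5   63.2] tool y yaw -46.3 tilt [-0.     0.001 -1.   ] F [-1.3  3.1  8.7] gap 0.178 gf 59.7 q7 -0.47
```

```bash
python3 -m creep '[[[0,0,0,0,0,0,-0.15],[0,0,0,0,0,0,-0.3],[0,0,0,0,0,0,-0.45],[0,0,0,0,0,0,-0.6],[0,0,0,0,0,0,-0.75],[0,0,0,0,0,0,-0.9],[0,0,0,0,0,0,-1],[0,0,0,0,0,0,-1]]]' 60
python3 -m creep '[[[0,0,0,0,0,0,-0.15],[0,0,0,0,0,0,-0.3],[0,0,0,0,0,0,-0.45],[0,0,0,0,0,0,-0.6],[0,0,0,0,0,0,-0.75],[0,0,0,0,0,0,-0.9],[0,0,0,0,0,0,-1],[0,0,0,0,0,0,-1]]]' 60
python3 -c "
from h import *
tool()
p,P=cloud('top')
for b in blobs(P,.02,.033,150): print(*b, w2t(b[3][0]))"
```

```text
clock: 4.38
tool_pos: [0.4646, -0.312, 0.0632]
tool_rot: [-2.244, -2.194, 0.002]
wrist_force: [-3.1, 4.1, 11.1]
finger_gap: 0.176
gripper_force: 60.2
clock: 5.05
tool_pos: [0.4632, -0.3125, 0.0632]
tool_rot: [-1.234, -2.883, 0.003]
wrist_force: [-5.3, 2.2, 15.2]
finger_gap: 0.18
gripper_force: 60.6
t 5.05 p [ 463.2 -312.5   63.2] tool y yaw 43.7 tilt [-0.006  0.    -1.   ] F [-5.3  2.2 15.2] gap 0.18 gf 60.6 q7 0.63
[153.  97.] 583 28.0 (array([874.2, 416.2]), 130.8, 51.2, -72.8) [  7.83950993 682.85622358]
[304. 109.] 355 31.0 (array([825.5, -25.2]), 130.0, 46.4, -50.3) [177.09314353 272.2970226 ]
[483. 159.] 177 27.0 (array([ 665.1, -533.2]), 190.1, 16.8, 15.8) [ 280.35243557 -250.32107756]
[356. 180.] 459 28.0 (array([ 614.6, -168.6]), 298.6, 13.7, 61.4) [60.96706714 45.23512711]
[341. 217.] 533 28.0 (array([ 510.7, -117.6]), 288.8, 15.3, 61.3) [-54.65981764  40.07436007]
[521. 243.] 291 31.0 (array([ 418.7, -631.3]), 123.3, 52.2, 43.4) [ 111.33354593 -454.69618599]
```

```bash
python3 -m creep '[[[0,0,0,-0.003,0,0,-0.15],[0,0,0,-0.003,0,0,-0.3],[0,0,0,-0.003,0,0,-0.45],[0,0,0,-0.003,0,0,-0.6],[0,0,0,-0.003,0,0,-0.75],[0,0,0,-0.003,0,0,-0.8],[0,0,0,-0.003,0,0,-0.8],[1,0,0,-0.003,0,0,-0.8],[1,0,0,-0.003,0,0,-0.8],[1,0,0,-0.003,0,0,-0.8],[1,0,0,-0.003,0,0,-0.8],[1,0,0,-0.1,0,0,-0.8],[1,0,0,-0.2,0,0,-0.8],[1,0,0,-0.3,0,0,-0.8],[1,0,0,-0.3,0,0,-0.8]]]' 60
python3 -c "
from h import *
tool()
p,P=cloud('top')
for b in blobs(P,.02,.033,150): print(*b, w2t(b[3][0]))
for b in blobs(P,.033,.05,150): print(*b, w2t(b[3][0]))
go([617.3,150.9,150],23.7-90)"
```

```text
clock: 6.35
tool_pos: [0.4715, -0.3142, 0.1892]
tool_rot: [0.285, 3.116, -0.007]
wrist_force: [1.0, -0.2, 1.1]
finger_gap: 0.999
gripper_force: 0.0
t 6.35 p [ 471.5 -314.2  189.2] tool y yaw 79.6 tilt [ 0.012 -0.006 -1.   ] F [ 1.  -0.2  1.1] gap 0.999 gf 0.0 q7 1.3
[153.  98.] 582 27.0 (array([874.3, 416.2]), 130.4, 49.6, -72.9) [  7.92722455 682.90424593]
[304. 110.] 378 31.0 (array([825.7, -25.6]), 131.0, 46.6, -50.1) [177.46066216 272.04220883]
[120. 204.] 177 26.0 (array([570.2, 510.9]), 296.9, 4.7, 2.9) [-304.29008904  619.93402206]
[357. 180.] 454 29.0 (array([ 614.4, -168.2]), 297.8, 12.9, 61.3) [60.59954851 45.48994088]
[340. 218.] 531 28.0 (array([ 505.8, -115. ]), 289.1, 15.6, 61.2) [-60.20641494  40.00184496]
[148.  95.] 390 43.0 (array([879.3, 417.6]), 161.3, 92.5, -73.3) [ 11.64064247 686.53336805]
[304. 108.] 293 35.0 (array([825.3, -24.6]), 125.2, 41.9, -50.5) [176.6295802 272.7272656]
[523. 158.] 7004 41.0 (array([ 640.5, -468.7]), 585.5, 340.0, -88.1) [ 227.80022436 -205.55864803]
[118. 203.] 251 41.0 (array([568.2, 511.2]), 297.8, 4.3, 2.8) [-306.18844842  619.2367
[... 292 characters left out ...]
. 243.] 396 37.0 (array([449.9, 426.4]), 78.3, 43.6, -18.9) [-369.231887    488.04428449]
[191. 256.] 390 37.0 (array([411.8, 307.3]), 78.1, 42.3, 40.2) [-345.4565373   365.27966114]
[233. 261.] 404 37.0 (array([393.1, 188.6]), 77.6, 41.3, -65.2) [-304.85664141  252.1822321 ]
[204. 300.] 415 37.0 (array([287.1, 270.9]), 78.1, 42.6, 49.5) [-437.3565286   273.46767065]
[304. 388.] 284 41.0 (array([38.5, -1.8]), 173.9, 83.3, -90.0) [-524.45811715  -85.11364966]
t 6.4 p [ 469.6 -314.2  186.4] tool y yaw 79.5 tilt [ 0.008 -0.004 -1.   ] F [-0.3 -0.5 -0.5] gap 1.001 gf 0.0 q7 1.3
shift shares [-0.151  1.211  0.089]
turn about world z 34.2 -> tool z shares -0.759
level shares [-0.004  0.011  0.   ]
```

```bash
python3 -m creep '[[[1,-0.075,0.6,0,0,0,0],[1,-0.075,0.6,0,0,0,0],[1,-0.075,0.6,0,0,0,0],[1,-0.075,0.6,0,0,0,0],[1,-0.075,0.6,0,0,0,0],[1,-0.075,0.6,0,0,0,0],[1,-0.075,0.6,0,0,0,0]]]' 
python3 -m creep '[[[1,-0.076,0.611,0.089,0,0.011,-0.759],[1,-0.076,0.611,0.089,0,0.011,-0.759],[1,-0.076,0.611,0.089,0,0.011,-0.759],[1,-0.076,0.611,0.089,0,0.011,-0.759],[1,-0.076,0.611,0.089,0,0.011,-0.759],[1,-0.076,0.611,0.089,0,0.011,-0.759],[1,-0.076,0.611,0.089,0,0.011,-0.759],[1,-0.076,0.611,0.089,0,0.011,-0.759],[1,-0.076,0.611,0.089,0,0.011,-0.759],[1,-0.076,0.611,0.089,0,0.011,-0.759],[1,-0.076,0.611,0.089,0,0.011,-0.759]]]'
cat >> h.py <<'E'
def boxes(name):
    p,P=cloud(name)
    for b in blobs(P,.03,.055,150):
        if 60<b[3][1]<90 and b[3][2]<55: print('box',*b,'tray',np.round(w2t(b[3][0]),1))
E
python3 - <<'E'
from h import *
boxes('wrist'); go([617.5,150.8,10],23.6-90)
E
```

```text
clock: 6.98
tool_pos: [0.5413, -0.073, 0.1828]
tool_rot: [0.267, 3.127, 0.01]
wrist_force: [0.5, 0.9, 0.3]
finger_gap: 0.999
gripper_force: 0.0
clock: 7.9
tool_pos: [0.6132, 0.1495, 0.146]
tool_rot: [0.639, -3.066, 0.002]
wrist_force: [0.0, -0.4, 0.5]
finger_gap: 1.0
gripper_force: 0.0
box [281. 212.] 5388 36.0 (array([617.6, 152.2]), 77.8, 42.0, 23.5) tray [-90.5 328.1]
box [509. 280.] 4879 36.0 (array([596.5, 344.9]), 78.5, 44.3, -38.8) tray [-201.5  487. ]
box [ 34. 335.] 2973 33.0 (array([809.5,  -5.1]), 80.1, 42.7, -49.3) tray [153.4 282.2]
t 7.95 p [613.3 149.7 146.2] tool y yaw 113.5 tilt [-0.009 -0.003 -1.   ] F [ 0.3  0.1 -0.7] gap 0.996 gf 0.0 q7 0.99
shift shares [-0.014 -0.002  0.34 ]
turn about world z 0.1 -> tool z shares -0.001
level shares [ 0.002 -0.012  0.   ]
```

```bash
python3 -m creep '[[[1,-0.014,0.001,0.36,0,-0.012,0],[1,-0.014,0.001,0.36,0,-0.012,0],[1,-0.014,0.001,0.36,0,-0.012,0],[1,-0.014,0.001,0.36,0,-0.012,0],[1,-0.014,0.001,0.36,0,-0.012,0],[1,-0.014,0.001,0.36,0,-0.012,0],[0,-0.014,0.001,0.36,0,-0.012,0],[0,-0.014,0.001,0.36,0,-0.012,0],[0,-0.014,0.001,0.36,0,-0.012,0],[0,-0.014,0.001,0.36,0,-0.012,0],[0,-0.014,0.001,0.36,0,-0.012,0],[0,-0.014,0.001,0.36,0,-0.012,0],[0,-0.014,0.001,0.36,0,-0.012,0]]]' 60
python3 - <<'E'
from h import *
tool()
E
```

```text
clock: 9.03
tool_pos: [0.6184, 0.155, 0.0045]
tool_rot: [-0.644, 3.071, 0.004]
wrist_force: [-0.6, -0.3, 7.3]
finger_gap: 0.504
gripper_force: 62.7
t 9.03 p [618.4 155.    4.5] tool y yaw 113.7 tilt [ 0.003  0.003 -1.   ] F [-0.6 -0.3  7.3] gap 0.504 gf 62.7 q7 0.83
```

```bash
python3 -m creep '[[[0,0,0,-0.2,0,0,0],[0,0,0,-0.35,0,0,0],[0,0,0,-0.35,0,0,0],[0,0,0,-0.35,0,0,0],[0,0,0,-0.35,0,0,0],[0,0,0,-0.35,0,0,0]]]' 60
python3 - <<'E'
from h import *
go([*t2w(5,-58),130],61.3)
E
```

```text
clock: 9.53
tool_pos: [0.6173, 0.1538, 0.1432]
tool_rot: [-0.644, 3.073, 0.003]
wrist_force: [-1.6, -0.7, -0.4]
finger_gap: 0.508
gripper_force: 61.8
t 9.53 p [617.3 153.8 143.2] tool y yaw 113.7 tilt [ 0.002  0.002 -1.   ] F [-1.6 -0.7 -0.4] gap 0.508 gf 61.8 q7 0.98
shift shares [ 0.62  -0.782  0.03 ]
turn about world z -52.4 -> tool z shares 1.164
level shares [ 0.002  0.003 -0.   ]
```

```bash
python3 -m creep '[[[0,0.62,-0.782,0.03,0,0,1],[0,0.62,-0.782,0.03,0,0,1],[0,0.62,-0.782,0.03,0,0,1],[0,0.62,-0.782,0.03,0,0,1],[0,0.62,-0.782,0.03,0,0,1],[0,0.62,-0.782,0.03,0,0,1],[0,0.62,-0.782,0.03,0,0,1],[0,0.62,-0.782,0.03,0,0,1],[0,0.62,-0.782,0.03,0,0,1],[0,0.62,-0.782,0.03,0,0,1],[0,0.62,-0.782,0.03,0,0,1],[0,0.62,-0.782,0.03,0,0,1],[0,0.62,-0.782,0.03,0,0,1],[0,0.62,-0.782,0.03,0,0,1]]]' 60
python3 - <<'E'
from h import *
go([*t2w(5,-58),17],61.3)
p,P=cloud('wrist','w2')
E
```

```text
clock: 10.7
tool_pos: [0.5156, -0.2298, 0.1287]
tool_rot: [-0.576, -3.087, -0.007]
wrist_force: [0.2, 0.7, -1.8]
finger_gap: 0.508
gripper_force: 61.8
t 10.7 p [ 515.6 -229.8  128.7] tool y yaw 68.9 tilt [-0.001  0.005 -1.   ] F [ 0.2  0.7 -1.8] gap 0.508 gf 61.8 q7 0.91
shift shares [-0.004 -0.007  0.279]
turn about world z -7.6 -> tool z shares 0.168
level shares [ 0.005 -0.003  0.   ]
```

View pics/w2.png

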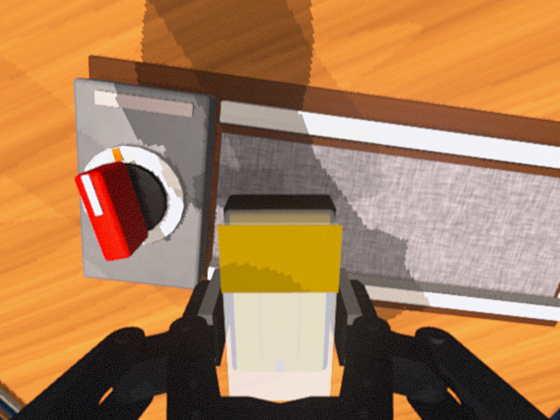

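```bash
python3 -m creep '[[[0,-0.004,-0.007,0,0.005,-0.003,0.168],[0,-0.004,-0.007,0.1,0.005,-0.003,0.168],[0,-0.004,-0.007,0.2,0.005,-0.003,0.168],[0,-0.004,-0.007,0.26,0.005,-0.003,0.168],[0,-0.004,-0.007,0.282,0.005,-0.003,0.168],[0,-0.004,-0.007,0.282,0.005,-0.003,0.168],[0,-0.004,-0.007,0.282,0.005,-0.003,0.168]]]' 
python3 -c "
from h import *
tool()"
python3 -m creep '[[[0.68,0,0,0,0,0,0],[0.68,0,0,0,0,0,0],[0.68,0,0,0,0,0,0],[0.68,0,0,0,0,0,0],[0.68,0,0,-0.1,0,0,0],[0.68,0,0,-0.2,0,0,0],[0.68,0,0,-0.32,0,0,0],[0.68,0,0,-0.32,0,0,0],[0.68,0,0,-0.32,0,0,0]]]'
python3 -c "
from h import *
boxes('wrist');boxes('top')
go([412,307,140],40-90)"
```

```text
clock: 11.33
tool_pos: [0.5172, -0.233, 0.0169]
tool_rot: [0.778, 3.042, -0.001]
wrist_force: [0.7, 0.8, -1.0]
finger_gap: 0.503
gripper_force: 62.5
t 11.33 p [ 517.2 -233.    16.9] tool y yaw 61.3 tilt [ 0.001 -0.001 -1.   ] F [ 0.7  0.8 -1. ] gap 0.503 gf 62.5 q7 0.63
clock: 12.08
tool_pos: [0.5184, -0.2353, 0.1479]
tool_rot: [0.782, 3.034, -0.004]
wrist_force: [0.4, -0.2, -0.8]
finger_gap: 0.679
gripper_force: 0.0
box [281. 201.] 5971 46.0 (array([ 516.1, -233.2]), 77.5, 42.2, -29.0) tray [  5.6 -58.7]
box [177. 191.] 409 36.0 (array([596.1, 343.1]), 77.6, 43.9, -38.6) tray [-201.   485.2]
box [148. 243.] 432 37.0 (array([449.8, 426.3]), 77.9, 43.8, -19.9) tray [-369.3  487.9]
box [191. 256.] 424 37.0 (array([411.7, 307.1]), 78.3, 42.9, 39.0) tray [-345.4  365.1]
box [233. 261.] 426 37.0 (array([393.1, 188.5]), 77.5, 41.3, -65.1) tray [-304.8  252.1]
box [204. 300.] 439 37.0 (array([287.4, 270.5]), 77.6, 43.4, 50.0) tray [-436.9  273.3]
t 12.18 p [ 515.4 -235.   144.2] tool y yaw 61.1 tilt [-0.    -0.002 -1.   ] F [0.4 0.6 0.4] gap 0.68 gf 0.0 q7 0.82
shift shares [0.881 1.061 0.007]
turn about world z 68.9 -> tool z shares -1.531
level shares [-0.003  0.001  0.   ]
```

```bash
python3 -m creep '[[[1,0.26,0.68,0,0,0,0],[1,0.26,0.68,0,0,0,0],[1,0.26,0.68,0,0,0,0],[1,0.26,0.68,0,0,0,0],[1,0.26,0.68,0,0,0,0],[1,0.26,0.68,0,0,0,0],[1,0.26,0.68,0,0,0,0],[1,0.26,0.68,0,0,0,0]]]' 
python3 -m creep '[[[1,0.26,0.68,0.01,0,0,0.213],[1,0.26,0.68,0.01,0,0,0.213],[1,0.26,0.68,0.01,0,0,0.213],[1,0.26,0.68,0.01,0,0,0.213],[1,0.26,0.68,0.01,0,0,0.213],[1,0.26,0.68,0.01,0,0,0.213],[1,0.26,0.68,0.01,0,0,0.213],[1,0.26,0.68,0.01,0,0,0.213],[1,0.26,0.68,0.01,0,0,0.213],[1,0.26,0.68,0.01,0,0,0.213],[1,0.26,0.68,0.01,0,0,0.213],[1,0.26,0.68,0.01,0,0,0.213]]]' 
python3 -c "
from h import *
boxes('wrist')
go([596.2,343.8,2],-38.6+90)"
```

```text
clock: 12.85
tool_pos: [0.5562, 0.0659, 0.1436]
tool_rot: [-0.762, -3.048, -0.012]
wrist_force: [0.2, 0.9, 1.2]
finger_gap: 1.002
gripper_force: 0.0
clock: 13.85
tool_pos: [0.5968, 0.3392, 0.1384]
tool_rot: [1.038, 2.964, -0.007]
wrist_force: [0.7, 0.1, 0.7]
finger_gap: 0.998
gripper_force: 0.0
box [65. 28.] 6801 36.0 (array([414.4, 309.1]), 74.6, 39.4, 40.3) tray [-344.   368.1]
box [286. 201.] 5848 36.0 (array([596.2, 345. ]), 77.8, 42.1, -38.4) tray [-201.8  486.9]
t 13.9 p [596.9 339.5 138.8] tool y yaw 51.4 tilt [-0.    -0.004 -1.   ] F [0.2 0.6 0.2] gap 0.996 gf 0.0 q7 -0.17
shift shares [0.009 0.008 0.342]
turn about world z 0.0 -> tool z shares -0.0
level shares [-0.004  0.003  0.   ]
```

```bash
python3 -m creep '[[[1,0.01,0.009,0.342,0,0,0],[1,0.01,0.009,0.342,0,0,0],[1,0.01,0.009,0.342,0,0,0],[1,0.01,0.009,0.342,0,0,0],[1,0.01,0.009,0.342,0,0,0],[1,0.01,0.009,0.342,0,0,0],[0,0.01,0.009,0.342,0,0,0],[0,0.01,0.009,0.342,0,0,0],[0,0.01,0.009,0.342,0,0,0],[0,0.01,0.009,0.342,0,0,0],[0,0.01,0.009,0.342,0,0,0],[0,0.01,0.009,0.342,0,0,0],[0,0.01,0.009,0.342,0,0,0],[0,0.01,0.009,0.342,0,0,0]]]' 60
python3 -c "
from h import *
tool()"
python3 -m creep '[[[0,0,0,-0.2,0,0,0],[0,0,0,-0.35,0,0,0],[0,0,0,-0.35,0,0,0],[0,0,0,-0.35,0,0,0],[0,0,0,-0.35,0,0,0],[0,0,0,-0.35,0,0,0]]]' 60
python3 -c "
from h import *
go([*t2w(5,14),140],61.3)"
```

```text
clock: 15.07
tool_pos: [0.5971, 0.3481, 0.0051]
tool_rot: [1.034, 2.963, 0.001]
wrist_force: [-0.9, -0.3, 6.9]
finger_gap: 0.507
gripper_force: 63.1
t 15.07 p [597.1 348.1   5.1] tool y yaw 51.5 tilt [ 0.004 -0.    -1.   ] F [-0.9 -0.3  6.9] gap 0.507 gf 63.1 q7 -0.29
clock: 15.57
tool_pos: [0.596, 0.3475, 0.1439]
tool_rot: [1.034, 2.964, -0.0]
wrist_force: [-0.7, -0.2, -1.7]
finger_gap: 0.508
gripper_force: 62.1
t 15.57 p [596.  347.5 143.9] tool y yaw 51.5 tilt [ 0.003 -0.001 -1.   ] F [-0.7 -0.2 -1.7] gap 0.508 gf 62.1 q7 -0.18
shift shares [-0.714 -1.082  0.011]
turn about world z 9.8 -> tool z shares -0.217
level shares [ 0.001  0.004 -0.   ]
```

```bash
python3 -m creep '[[[0,-0.36,-0.54,0,0,0,0],[0,-0.36,-0.54,0,0,0,0],[0,-0.36,-0.54,0,0,0,0],[0,-0.36,-0.54,0,0,0,0],[0,-0.36,-0.54,0,0,0,0],[0,-0.36,-0.54,0,0,0,0],[0,-0.36,-0.54,0,0,0,0]]]' 60
python3 -m creep '[[[0,-0.354,-0.542,0.011,0,0,-0.217],[0,-0.354,-0.542,0.011,0,0,-0.217],[0,-0.354,-0.542,0.011,0,0,-0.217],[0,-0.354,-0.542,0.011,0,0,-0.217],[0,-0.354,-0.542,0.011,0,0,-0.217],[0,-0.354,-0.542,0.011,0,0,-0.217],[0,-0.354,-0.542,0.011,0,0,-0.217],[0,-0.354,-0.542,0.011,0,0,-0.217],[0,-0.354,-0.542,0.011,0,0,-0.217],[0,-0.354,-0.542,0.011,0,0,-0.217],[0,-0.354,-0.542,0.011,0,0,-0.217],[0,-0.354,-0.542,0.011,0,0,-0.217]]]' 60
python3 -c "
from h import *
boxes('wrist')
go([*t2w(5,14),16],61.3)"
```

```text
clock: 16.15
tool_pos: [0.5709, 0.0774, 0.1395]
tool_rot: [-1.048, -2.957, 0.021]
wrist_force: [-0.3, -0.1, -1.8]
finger_gap: 0.504
gripper_force: 62.0
clock: 17.15
tool_pos: [0.5504, -0.1668, 0.1392]
tool_rot: [0.773, 3.044, -0.001]
wrist_force: [-0.5, 0.0, -1.0]
finger_gap: 0.509
gripper_force: 62.0
box [176. 211.] 6708 46.0 (array([ 516.2, -232.8]), 77.7, 42.7, -28.3) tray [  5.5 -58.3]
box [549. 396.] 973 32.0 (array([822.4, -40.7]), 64.6, 26.6, -15.2) tray [181.8 257.2]
t 17.2 p [ 550.4 -167.2  139.3] tool y yaw 61.5 tilt [ 0.001 -0.001 -1.   ] F [ 0.4  0.1 -1.7] gap 0.509 gf 62.0 q7 0.69
shift shares [-0.002 -0.004  0.308]
turn about world z -0.2 -> tool z shares 0.004
level shares [-0.001  0.001  0.   ]
```

```bash
python3 -m creep '[[[0,-0.002,-0.004,0.1,0,0,0],[0,-0.002,-0.004,0.2,0,0,0],[0,-0.002,-0.004,0.28,0,0,0],[0,-0.002,-0.004,0.31,0,0,0],[0,-0.002,-0.004,0.31,0,0,0],[0,-0.002,-0.004,0.31,0,0,0]]]' 
python3 -c "
from h import *
tool()"
python3 -m creep '[[[0.65,0,0,0,0,0,0],[0.65,0,0,0,0,0,0],[0.65,0,0,0,0,0,0],[0.65,0,0,0,0,0,0],[0.65,0,0,-0.1,0,0,0],[0.65,0,0,-0.2,0,0,0],[0.65,0,0,-0.32,0,0,0],[0.65,0,0,-0.32,0,0,0],[0.65,0,0,-0.32,0,0,0]]]'
python3 -c "
from h import *
boxes('wrist');boxes('top')
go([412,307,140],40-90)"
```

```text
clock: 17.7
tool_pos: [0.5509, -0.1697, 0.0156]
tool_rot: [0.775, 3.043, -0.002]
wrist_force: [0.6, 0.2, -1.7]
finger_gap: 0.51
gripper_force: 65.8
t 17.7 p [ 550.9 -169.7   15.6] tool y yaw 61.4 tilt [ 0.001 -0.002 -1.   ] F [ 0.6  0.2 -1.7] gap 0.51 gf 65.8 q7 0.52
clock: 18.45
tool_pos: [0.5526, -0.1711, 0.1467]
tool_rot: [0.777, 3.036, -0.002]
wrist_force: [0.6, 0.2, -0.1]
finger_gap: 0.65
gripper_force: 0.0
box [182. 202.] 6432 46.0 (array([ 516.2, -233.2]), 77.7, 42.7, -28.9) tray [  5.7 -58.7]
box [280. 204.] 5986 46.0 (array([ 551.7, -170.7]), 77.8, 42.1, -28.5) tray [ 6.8 13.2]
box [548. 384.] 1135 32.0 (array([825.2, -40.3]), 77.7, 28.5, -14.8) tray [184.1 258.9]
box [381. 217.] 309 47.0 (array([ 508.3, -229.8]), 60.3, 42.5, -28.4) tray [ -2.9 -59.5]
box [148. 243.] 432 37.0 (array([449.6, 425.8]), 78.4, 43.0, -19.3) tray [-369.2  487.4]
box [191. 256.] 426 37.0 (array([412. , 306.8]), 78.5, 42.6, 40.0) tray [-345.   364.9]
box [233. 261.] 424 37.0 (array([393.1, 188.6]), 78.0, 41.3, -65.2) tray [-304.9  252.2]
box [204. 300.] 443 37.0 (array([287.2, 270.9]), 78.0, 43.0, 50.3) tray [-437.3  273.5]
t 18.55 p [ 549.4 -171.3  142.9] tool y yaw 61.3 tilt [-0.    -0.002 -1.   ] F [-0.5  0.3 -0.2] gap 0.647 gf 0.0 q7 0.7
shift shares [0.876 0.884 0.004]
turn about world z 68.7 -> tool z shares -1.527
level shares [-0.003  0.001  0.   ]
```

```bash
python3 -m creep '[[[1,0.438,0.442,0,0,0,0],[1,0.438,0.442,0,0,0,0],[1,0.438,0.442,0,0,0,0],[1,0.438,0.442,0,0,0,0],[1,0.438,0.442,0,0,0,0],[1,0.438,0.442,0,0,0,0],[1,0.438,0.442,0,0,0,0]]]' 
python3 -m creep '[[[1,0.438,0.442,0,0,0,-1],[1,0.438,0.442,0,0,0,-1],[1,0.438,0.442,0,0,0,-1],[1,0.438,0.442,0,0,0,-1],[1,0.438,0.442,0,0,0,-1],[1,0.438,0.442,0,0,0,-1],[1,0.438,0.442,0,0,0,-1],[1,0.438,0.442,0,0,0,-1],[1,0.438,0.442,0,0,0,-1],[1,0.438,0.442,0,0,0,-1],[1,0.438,0.442,0,0,0,-1],[1,0.438,0.442,0,0,0,-1]]]' 
python3 -m creep '[[[1,0,0,0,0,0,-0.527],[1,0,0,0,0,0,-0.527],[1,0,0,0,0,0,-0.527],[1,0,0,0,0,0,-0.527],[1,0,0,0,0,0,-0.527],[1,0,0,0,0,0,-0.527]]]'
python3 -c "
from h import *
boxes('wrist')
go([412,308,2],39.8+90)"
```

```text
clock: 19.13
tool_pos: [0.4776, 0.0778, 0.1421]
tool_rot: [-0.756, -3.047, -0.005]
wrist_force: [1.0, -0.0, -0.3]
finger_gap: 0.999
gripper_force: 0.0
clock: 20.13
tool_pos: [0.413, 0.3058, 0.1418]
tool_rot: [0.441, -3.11, 0.005]
wrist_force: [1.0, 0.1, -0.0]
finger_gap: 0.999
gripper_force: 0.0
clock: 20.63
tool_pos: [0.4128, 0.3068, 0.1422]
tool_rot: [1.071, -2.953, 0.004]
wrist_force: [-0.3, -0.0, 0.8]
finger_gap: 1.001
gripper_force: 0.0
box [366.  48.] 6497 36.0 (array([292.3, 278.6]), 61.8, 42.7, 49.8) tray [-436.5  282.7]
box [165.  79.] 7924 36.0 (array([393.1, 189.9]), 78.7, 42.1, -64.6) tray [-305.5  253.3]
box [284. 206.] 5619 36.0 (array([411.3, 308.4]), 77.7, 42.1, 40.2) tray [-346.4  366. ]
box [476. 204.] 2028 43.0 (array([316.5, 419.5]), 79.3, 35.7, 8.0) tray [-482.9  417.9]
box [536. 249.] 2023 41.0 (array([310.2, 467.2]), 67.7, 24.7, 7.1) tray [-511.4  456.7]
box [351. 332.] 3058 36.0 (array([455., 426.]), 67.1, 43.9, -19.4) tray [-364.6  490.1]
t 20.68 p [412.8 306.9 142.3] tool y yaw 129.9 tilt [ 0.001 -0.002 -1.   ] F [-0.5 -0.5  0.1] gap 0.996 gf 0.0 q7 0.72
shift shares [-0.     0.004  0.351]
turn about world z -0.1 -> tool z shares 0.002
level shares [-0.003 -0.001  0.   ]
```

```bash
python3 -m creep '[[[1,0,0.004,0.351,0,0,0],[1,0,0.004,0.351,0,0,0],[1,0,0.004,0.351,0,0,0],[1,0,0.004,0.351,0,0,0],[1,0,0.004,0.351,0,0,0],[1,0,0.004,0.351,0,0,0],[0,0,0.004,0.351,0,0,0],[0,0,0.004,0.351,0,0,0],[0,0,0.004,0.351,0,0,0],[0,0,0.004,0.351,0,0,0],[0,0,0.004,0.351,0,0,0],[0,0,0.004,0.351,0,0,0],[0,0,0.004,0.351,0,0,0],[0,0,0.004,0.351,0,0,0]]]' 60
python3 -c "
from h import *
tool()"
python3 -m creep '[[[0,0,0,-0.2,0,0,0],[0,0,0,-0.35,0,0,0],[0,0,0,-0.35,0,0,0],[0,0,0,-0.35,0,0,0],[0,0,0,-0.35,0,0,0],[0,0,0,-0.35,0,0,0]]]' 60
python3 -c "
from h import *
go([*t2w(5,86),140],61.3)"
```

```text
clock: 21.85
tool_pos: [0.4123, 0.3093, 0.0035]
tool_rot: [-1.074, 2.949, -0.002]
wrist_force: [0.0, -0.8, 6.6]
finger_gap: 0.508
gripper_force: 61.7
t 21.85 p [412.3 309.3   3.5] tool y yaw 130.0 tilt [ 0.003 -0.    -1.   ] F [ 0.  -0.8  6.6] gap 0.508 gf 61.7 q7 0.43
clock: 22.35
tool_pos: [0.412, 0.3086, 0.143]
tool_rot: [-1.073, 2.95, -0.003]
wrist_force: [0.3, 0.7, -2.6]
finger_gap: 0.505
gripper_force: 62.0
t 22.35 p [412.  308.6 143. ] tool y yaw 130.0 tilt [ 0.003 -0.001 -1.   ] F [ 0.3  0.7 -2.6] gap 0.505 gf 62.0 q7 0.72
shift shares [ 0.334 -1.072  0.01 ]
turn about world z -68.7 -> tool z shares 1.526
level shares [-0.004  0.002  0.   ]
```

```bash
python3 -m creep '[[[0,0.167,-0.536,0,0,0,0],[0,0.167,-0.536,0,0,0,0],[0,0.167,-0.536,0,0,0,0],[0,0.167,-0.536,0,0,0,0],[0,0.167,-0.536,0,0,0,0],[0,0.167,-0.536,0,0,0,0]]]' 60
python3 -m creep '[[[0,0.167,-0.536,0.01,0,0,1],[0,0.167,-0.536,0.01,0,0,1],[0,0.167,-0.536,0.01,0,0,1],[0,0.167,-0.536,0.01,0,0,1],[0,0.167,-0.536,0.01,0,0,1],[0,0.167,-0.536,0.01,0,0,1],[0,0.167,-0.536,0.01,0,0,1],[0,0.167,-0.536,0.01,0,0,1],[0,0.167,-0.536,0.01,0,0,1],[0,0.167,-0.536,0.01,0,0,1],[0,0.167,-0.536,0.01,0,0,1]]]' 60
python3 -m creep '[[[0,0,0,0,0,0,0.526],[0,0,0,0,0,0,0.526],[0,0,0,0,0,0,0.526],[0,0,0,0,0,0,0.526],[0,0,0,0,0,0,0.526],[0,0,0,0,0,0,0.526]]]' 60
python3 -c "
from h import *
boxes('wrist')
go([*t2w(5,86),16],61.3)"
```

```text
clock: 22.85
tool_pos: [0.4986, 0.0936, 0.1393]
tool_rot: [1.061, -2.95, 0.01]
wrist_force: [-0.3, -0.4, -2.4]
finger_gap: 0.505
gripper_force: 62.0
clock: 23.77
tool_pos: [0.5841, -0.104, 0.1382]
tool_rot: [-0.131, -3.138, 0.002]
wrist_force: [0.6, 0.0, -0.8]
finger_gap: 0.508
gripper_force: 61.9
clock: 24.27
tool_pos: [0.5847, -0.1046, 0.1387]
tool_rot: [0.772, 3.044, -0.003]
wrist_force: [0.7, -0.5, -0.9]
finger_gap: 0.509
gripper_force: 61.9
box [ 79. 210.] 7384 46.0 (array([ 516.4, -233.1]), 78.2, 43.7, -28.5) tray [  5.8 -58.5]
box [178. 212.] 6708 46.0 (array([ 551.7, -170.6]), 77.7, 42.7, -28.6) tray [ 6.8 13.3]
t 24.32 p [ 584.7 -104.7  138.7] tool y yaw 61.5 tilt [ 0.    -0.002 -1.   ] F [-0.1 -0.5 -0.2] gap 0.505 gf 61.9 q7 0.59
shift shares [-0.002 -0.002  0.307]
turn about world z -0.2 -> tool z shares 0.005
level shares [-0.002  0.001  0.   ]
```

```bash
python3 -m creep '[[[0,-0.002,-0.002,0.1,0,0,0],[0,-0.002,-0.002,0.2,0,0,0],[0,-0.002,-0.002,0.28,0,0,0],[0,-0.002,-0.002,0.308,0,0,0],[0,-0.002,-0.002,0.308,0,0,0],[0,-0.002,-0.002,0.308,0,0,0]]]' 
python3 -c "
from h import *
tool()"
python3 -m creep '[[[0.65,0,0,0,0,0,0],[0.65,0,0,0,0,0,0],[0.65,0,0,0,0,0,0],[0.65,0,0,0,0,0,0],[0.65,0,0,-0.1,0,0,0],[0.65,0,0,-0.2,0,0,0],[0.65,0,0,-0.22,0,0,0],[0.65,0,0,-0.22,0,0,0],[0.65,0,0,-0.22,0,0,0]]]'
python3 -m creep '[[[0.5,0,0.125,0,0,0,1],[0.5,0,0.125,0,0,0,1],[0.5,0,0.125,0,0,0,1],[0.5,0,0.125,0,0,0,1],[0.5,0,0.125,0,0,0,1],[0.5,0,0.125,0,0,0,1],[0.5,0,0.125,0,0,0,1],[0.5,0,0.125,0,0,0,1]]]'
python3 -m creep '[[[0.5,0,0,0,0,0,1],[0.5,0,0,0,0,0,1],[0.5,0,0,0,0,0,1],[0.5,0,0,0,0,0,1],[0.5,0,0,0,0,0,1],[0.5,0,0,0,0,0,1],[0.5,0,0,0,0,0,1],[0.5,0,0,0,0,0,1]]]'
python3 -c "
from h import *
boxes('wrist');boxes('top')
go([*t2w(5,137),14],61.3-90)"
```

```text
clock: 24.82
tool_pos: [0.5856, -0.106, 0.0156]
tool_rot: [0.774, 3.044, -0.001]
wrist_force: [0.3, -1.0, 0.3]
finger_gap: 0.505
gripper_force: 64.0
t 24.82 p [ 585.6 -106.    15.6] tool y yaw 61.5 tilt [ 0.001 -0.001 -1.   ] F [ 0.3 -1.   0.3] gap 0.505 gf 64.0 q7 0.43
clock: 25.57
tool_pos: [0.5854, -0.1071, 0.104]
tool_rot: [0.777, 3.042, -0.003]
wrist_force: [-0.9, -0.3, -0.5]
finger_gap: 0.653
gripper_force: 0.0
clock: 26.23
tool_pos: [0.6077, -0.0628, 0.1016]
tool_rot: [-1.882, -2.514, 0.006]
wrist_force: [0.4, 0.1, 0.2]
finger_gap: 0.501
gripper_force: 0.0
clock: 26.9
tool_pos: [0.6082, -0.0628, 0.1021]
tool_rot: [2.7, 1.604, -0.005]
wrist_force: [0.3, 0.2, 0.7]
finger_gap: 0.497
gripper_force: 0.0
box [279. 298.] 6402 46.0 (array([ 585.6, -106.1]), 77.2, 43.4, -28.4) tray [ 5.5 86.1]
box [281. 375.] 4871 46.0 (array([ 554.5, -165.8]), 78.2, 33.2, -28.7) tray [ 6.9 18.8]
box [422. 211.] 186 41.0 (array([ 519.6, -341.9]), 84.6, 21.7, 59.0) tray [  60.9 -152.4]
box [148. 243.] 427 37.0 (array([450.1, 426.9]), 78.0, 43.7, -20.9) tray [-369.3  488.6]
box [233. 261.] 425 37.0 (array([393.1, 188.5]), 78.3, 41.3, -65.2) tray [-304.8  252.1]
box [204. 300.] 440 36.0 (array([287., 271.]), 77.9, 43.5, 50.2) tray [-437.5  273.5]
t 27.0 p [608.4 -62.8 102.4] tool y yaw -28.5 tilt [-0.001 -0.002 -1.   ] F [-0.8 -0.4 -0.1] gap 0.503 gf 0.0 q7 -0.74
shift shares [0.005 0.001 0.221]
turn about world z -0.2 -> tool z shares 0.004
level shares [-0.     0.003  0.   ]
```

```bash
python3 -m creep '[[[0.5,0.005,0.001,0.1,0,0,0.004],[0.5,0.005,0.001,0.2,0,0,0.004],[0.5,0.005,0.001,0.221,0,0,0.004],[0.5,0.005,0.001,0.221,0,0,0.004],[0.5,0.005,0.001,0.221,0,0,0.004]]]'
python3 -m creep '[[[0.5,-0.02,0,0,0,0,0],[0.5,-0.04,0,0,0,0,0],[0.5,-0.06,0,0,0,0,0],[0.5,-0.08,0,0,0,0,0],[0.5,-0.1,0,0,0,0,0],[0.5,-0.12,0,0,0,0,0],[0.5,-0.14,0,0,0,0,0],[0.5,-0.16,0,0,0,0,0],[0.5,-0.18,0,0,0,0,0],[0.5,-0.2,0,0,0,0,0],[0.5,-0.22,0,0,0,0,0],[0.5,-0.235,0,0,0,0,0],[0.5,-0.235,0,0,0,0,0]]]'
python3 -c "
from h import *
s,R=tool();print(w2t(s['tool_pos']*1000)); boxes('wrist');boxes('top')"
```

```text
clock: 27.42
tool_pos: [0.6104, -0.0613, 0.0151]
tool_rot: [2.703, 1.599, -0.002]
wrist_force: [-0.3, 0.3, -0.7]
finger_gap: 0.498
gripper_force: 0.0
clock: 28.5
tool_pos: [0.564, -0.1458, 0.0151]
tool_rot: [2.704, 1.595, -0.004]
wrist_force: [-0.6, -0.5, -0.5]
finger_gap: 0.499
gripper_force: 0.0
t 28.5 p [ 564.  -145.8   15.1] tool y yaw -28.9 tilt [-0.001 -0.003 -1.   ] F [-0.6 -0.5 -0.5] gap 0.499 gf 0.0 q7 -0.69
[ 5.61766423 40.9272428 ]
box [279. 347.] 11595 46.0 (array([ 558.2, -157.6]), 70.3, 50.3, -28.8) tray [ 6.2 27.8]
box [148. 243.] 429 37.0 (array([449.5, 426.3]), 78.3, 42.9, -19.9) tray [-369.5  487.8]
box [233. 261.] 425 37.0 (array([393.2, 188.4]), 78.7, 41.3, -65.2) tray [-304.7  252.1]
box [204. 300.] 437 37.0 (array([286.8, 271.1]), 77.9, 43.4, 50.1) tray [-437.7  273.5]
```

```bash
cat >> h.py <<'E'
def edge(name='wrist'):
    p,P=cloud(name); m=(P[...,2]>.036)&(P[...,2]<.055); Q=P[m]*1000
    a=np.radians(TY); d=Q[:,:2]-TO; x=np.cos(a)*d[:,0]+np.sin(a)*d[:,1]; y=-np.sin(a)*d[:,0]+np.cos(a)*d[:,1]
    k=(y>-105)&(y<150)
    for lo in (-30,-15,0,15,30):
        j=k&(x>lo)&(x<lo+12); print('x',lo,'y edge p99',np.round(np.percentile(y[j],99.5),1) if j.sum()>20 else None)
E
python3 -m creep '[[[0.5,-0.01,0,0,0,0,0],[0.5,-0.015,0,0,0,0,0],[0.5,-0.015,0,0,0,0,0]]]'
python3 -c "
from h import *
s,R=tool();print(w2t(s['tool_pos']*1000)); edge()"
```

```text
clock: 28.85
tool_pos: [0.5617, -0.1493, 0.0149]
tool_rot: [2.703, 1.598, -0.002]
wrist_force: [-0.3, -0.2, -0.3]
finger_gap: 0.499
gripper_force: 0.0
t 28.85 p [ 561.7 -149.3   14.9] tool y yaw -28.8 tilt [-0.001 -0.002 -1.   ] F [-0.3 -0.2 -0.3] gap 0.499 gf 0.0 q7 -0.68
[ 5.31719292 36.71630447]
x -30 y edge p99 48.4
x -15 y edge p99 25.4
x 0 y edge p99 25.4
x 15 y edge p99 25.5
x 30 y edge p99 48.2
```

```bash
python3 -m creep '[[[0.5,-0.006,0,0,0,0,0],[0.5,-0.012,0,0,0,0,0],[0.5,-0.012,0,0,0,0,0]]]'
python3 -c "
from h import *
s,R=tool();print(w2t(s['tool_pos']*1000)); edge()"
```

```text
clock: 29.15
tool_pos: [0.5604, -0.1521, 0.0152]
tool_rot: [2.703, 1.599, 0.002]
wrist_force: [1.7, 3.1, -0.8]
finger_gap: 0.498
gripper_force: 1.7
t 29.15 p [ 560.4 -152.1   15.2] tool y yaw -28.8 tilt [ 0.002 -0.    -1.   ] F [ 1.7  3.1 -0.8] gap 0.498 gf 1.7 q7 -0.67
[ 5.52221402 33.68292413]
x -30 y edge p99 45.3
x -15 y edge p99 22.3
x 0 y edge p99 22.4
x 15 y edge p99 22.3
x 30 y edge p99 45.3
```

```bash
python3 -m creep '[[[0.5,-0.004,0,0,0,0,0],[0.5,-0.006,0,0,0,0,0],[0.5,-0.006,0,0,0,0,0]]]'
python3 -m creep '[[[0.5,0.02,0,0,0,0,0],[0.5,0.05,0,0,0,0,0],[0.5,0.05,0,-0.1,0,0,0],[0.5,0.05,0,-0.2,0,0,0],[0.5,0.05,0,-0.3,0,0,0],[0.5,-0.02,0,-0.4,0,0,0],[0.5,-0.02,0,-0.4,0,0,0]]]'
python3 -c "
from h import *
s,R=tool(); p,P=cloud('wrist','w3')
for b in blobs(P,.038,.055,150): print(*b,w2t(b[3][0]))
p,P=cloud('top','top3')
for b in blobs(P,.02,.06,150): 
  if abs(w2t(b[3][0])[0])<90 and abs(w2t(b[3][0])[1])<200:print(*b,w2t(b[3][0]))
redknob('top')
"
```

```text
clock: 29.45
tool_pos: [0.5605, -0.1521, 0.0154]
tool_rot: [2.703, 1.601, 0.006]
wrist_force: [2.3, 6.9, -1.7]
finger_gap: 0.502
gripper_force: 3.5
clock: 30.03
tool_pos: [0.557, -0.1658, 0.1811]
tool_rot: [2.698, 1.589, 0.005]
wrist_force: [0.1, -1.5, 0.6]
finger_gap: 0.495
gripper_force: 0.0
t 30.03 p [ 557.  -165.8  181.1] tool y yaw -29.0 tilt [ 0.008 -0.007 -1.   ] F [ 0.1 -1.5  0.6] gap 0.495 gf 0.0 q7 -0.55
[556.  75.] 368 41.0 (array([ 785.5, -192.7]), 47.8, 6.1, 77.8) [222.4447328  106.16610028]
[276. 291.] 17610 46.0 (array([ 505.8, -259.2]), 216.7, 121.9, 61.0) [  9.04181339 -86.48263184]
[336. 170.] 271 29.0 (array([ 645.5, -111.7]), 168.8, 12.8, 61.1) [ 60.74616659 109.9836499 ]
[384. 225.] 1213 45.0 (array([ 484. , -243.3]), 233.0, 84.9, 46.5) [-17.71552658 -83.00488008]
[340. 218.] 544 28.0 (array([ 506. , -114.6]), 288.2, 15.3, 61.2) [-60.2230751   40.44874813]
knob red px 0 (array([0., 0.]), 0.0, 0.0, 0.0) expected centre [ 465. -315.]
```

View pics/w3.png

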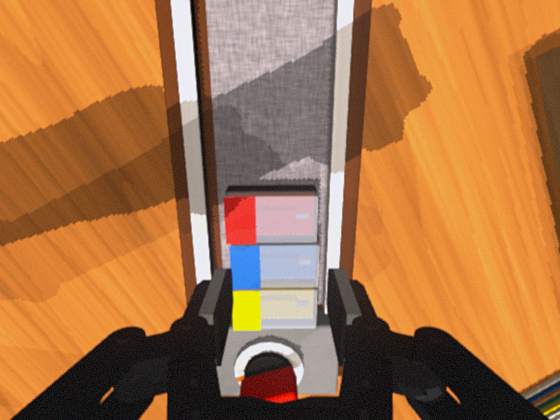

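The row of yellow, blue and red stands straight and closed against the housing, at pixels (275,310), (275,265) and (270,220). The knob is next.

```bash
python3 -m creep '[[[1,-0.435,-0.02,0,0,0,-1],[1,-0.435,-0.02,0,0,0,-1],[1,-0.435,-0.02,0,0,0,-1],[1,-0.435,-0.02,0,0,0,-1],[1,-0.435,-0.02,0,0,0,-1],[1,-0.435,-0.02,0,0,0,-1],[1,-0.435,-0.02,0,0,0,-1],[1,-0.435,-0.02,0,0,0,-1],[1,-0.435,-0.02,0,0,0,-1]]]'
python3 -m creep '[[[1,0,0,0,0,0,-1],[1,0,0,0,0,0,-1],[1,0,0,0,0,0,-1],[1,0,0,0,0,0,-1],[1,0,0,0,0,0,-1],[1,0,0,0,0,0,-1],[1,0,0,0,0,0,-1]]]'
python3 -m creep '[[[1,0,0,0,0,0,-0.41],[1,0,0,0,0,0,-0.41],[1,0,0,0,0,0,-0.41],[1,0,0,0,0,0,-0.41],[1,0,0,0,0,0,-0.41]]]'
python3 -c "
from h import *
redknob('wrist')
go([465.3,-314.3,63],80)
p,P=cloud('top')
for b in blobs(P,.037,.053,150): 
  if abs(w2t(b[3][0])[0])<90 and abs(w2t(b[3][0])[1])<200:print(*b,w2t(b[3][0]))
"
```

```text
clock: 30.93
tool_pos: [0.4635, -0.3093, 0.1736]
tool_rot: [-1.886, -2.51, 0.001]
wrist_force: [0.1, -0.2, 0.3]
finger_gap: 1.006
gripper_force: 0.0
clock: 31.52
tool_pos: [0.4641, -0.3094, 0.1744]
tool_rot: [-0.774, -3.044, 0.001]
wrist_force: [-0.5, 0.7, 0.4]
finger_gap: 1.001
gripper_force: 0.0
clock: 31.93
tool_pos: [0.4641, -0.3097, 0.1747]
tool_rot: [-0.286, -3.128, 0.001]
wrist_force: [0.0, -0.6, -0.4]
finger_gap: 1.001
gripper_force: 0.0
knob red px 1443 (array([ 464.1, -314.2]), 50.6, 15.8, -10.3) expected centre [ 465. -315.]
t 31.98 p [ 464.1 -309.8  174.9] tool y yaw 79.6 tilt [-0.    -0.001 -1.   ] F [-0.  -0.5 -0.3] gap 1.003 gf 0.0 q7 1.29
shift shares [-0.005 -0.01   0.28 ]
turn about world z 0.4 -> tool z shares -0.01
level shares [-0.001  0.     0.   ]
[391. 219.] 2285 45.0 (array([ 498.1, -255.8]), 216.5, 140.3, 61.0) [  0.65502804 -87.19805582]
```

```bash
cat >> h.py <<'E'
def bar():
    p,P=cloud('top'); s=ctrl.get_state()
    for b in blobs(P,.02,.033,150):
        t=w2t(b[3][0])
        if -75<t[0]<-20 and 0<t[1]<80: print('bar',np.round(t,1),'value',np.round(t[0]+60.2,1),b[3][1:])
    print('torque',np.round(s['ft_torque'],3),'jt',np.round(s['joint_torque'],2))
E
python3 -m creep '[[[1,-0.003,-0.01,0.272,0,0,0],[1,-0.003,-0.01,0.272,0,0,0],[1,-0.003,-0.01,0.272,0,0,0],[1,-0.003,-0.01,0.272,0,0,0],[1,-0.003,-0.01,0.272,0,0,0],[0,-0.003,-0.01,0.272,0,0,0],[0,-0.003,-0.01,0.272,0,0,0],[0,-0.003,-0.01,0.272,0,0,0],[0,-0.003,-0.01,0.272,0,0,0],[0,-0.003,-0.01,0.272,0,0,0],[0,-0.003,-0.01,0.272,0,0,0],[0,-0.003,-0.01,0.272,0,0,0],[0,-0.003,-0.01,0.272,0,0,0],[0,-0.003,-0.01,0.272,0,0,0],[0,-0.003,-0.01,0.272,0,0,0]]]' 60
python3 -c "
from h import *
tool();bar()"
python3 -m creep '[[[0,0,0,0,0,0,0.15],[0,0,0,0,0,0,0.3],[0,0,0,0,0,0,0.45],[0,0,0,0,0,0,0.6],[0,0,0,0,0,0,0.75],[0,0,0,0,0,0,0.9],[0,0,0,0,0,0,1],[0,0,0,0,0,0,1]]]' 60
python3 -c "
from h import *
tool();bar()"
```

```text
clock: 33.28
tool_pos: [0.4652, -0.3142, 0.0677]
tool_rot: [0.283, 3.127, -0.002]
wrist_force: [-1.4, 1.9, 6.7]
finger_gap: 0.173
gripper_force: 61.1
t 33.28 p [ 465.2 -314.2   67.7] tool y yaw 79.6 tilt [ 0.002 -0.002 -1.   ] F [-1.4  1.9  6.7] gap 0.173 gf 61.1 q7 1.14
bar [-60.2  40.2] value -0.0 (288.8, 15.2, 61.2)
torque [ 0.301  0.246 -0.053] jt [  0.41 -44.53  -7.13 -10.19   0.35  -0.2    0.05]
clock: 34.0
tool_pos: [0.4648, -0.3145, 0.0677]
tool_rot: [1.461, 2.779, -0.003]
wrist_force: [-1.6, 1.9, 7.7]
finger_gap: 0.174
gripper_force: 61.2
t 34.0 p [ 464.8 -314.5   67.7] tool y yaw 34.5 tilt [ 0.    -0.003 -1.   ] F [-1.6  1.9  7.7] gap 0.174 gf 61.2 q7 0.52
bar [-54.   39.3] value 6.2 (287.9, 15.4, 61.6)
torque [ 0.214  0.423 -0.071] jt [ -0.14 -43.91  -4.69 -10.28   0.21  -0.53  -0.06]
```

```bash
python3 -m creep '[[[0,0,0,0,0,0,0.15],[0,0,0,0,0,0,0.3],[0,0,0,0,0,0,0.45],[0,0,0,0,0,0,0.6],[0,0,0,0,0,0,0.75],[0,0,0,0,0,0,0.9],[0,0,0,0,0,0,1],[0,0,0,0,0,0,1]]]' 60
python3 -c "
from h import *
tool();bar()"
python3 -m creep '[[[0,0,0,0,0,0,0.15],[0,0,0,0,0,0,0.3],[0,0,0,0,0,0,0.45],[0,0,0,0,0,0,0.6],[0,0,0,0,0,0,0.75],[0,0,0,0,0,0,0.9],[0,0,0,0,0,0,1],[0,0,0,0,0,0,1]]]' 60
python3 -c "
from h import *
tool();bar()"
```

```text
clock: 34.72
tool_pos: [0.4643, -0.3145, 0.0677]
tool_rot: [2.414, 2.009, -0.003]
wrist_force: [-1.5, 0.5, 8.8]
finger_gap: 0.17
gripper_force: 61.4
t 34.72 p [ 464.3 -314.5   67.7] tool y yaw -10.5 tilt [-0.001 -0.002 -1.   ] F [-1.5  0.5  8.8] gap 0.17 gf 61.4 q7 -0.05
bar [-25.3  39.2] value 34.9 (288.4, 58.1, 61.2)
torque [ 0.28   0.58  -0.011] jt [-3.300e-01 -4.328e+01 -2.400e+00 -1.047e+01  1.500e-01 -8.100e-01
 -3.000e-02]
clock: 35.43
tool_pos: [0.4639, -0.3142, 0.0676]
tool_rot: [2.999, 0.933, -0.002]
wrist_force: [-2.6, 0.6, 9.0]
finger_gap: 0.176
gripper_force: 61.7
t 35.43 p [ 463.9 -314.2   67.6] tool y yaw -55.4 tilt [-0.001 -0.001 -1.   ] F [-2.6  0.6  9. ] gap 0.176 gf 61.7 q7 -0.58
torque [ 0.497  0.632 -0.033] jt [-2.700e-01 -4.258e+01 -5.000e-02 -1.061e+01  1.100e-01 -1.030e+00
 -3.000e-02]
```

```bash
cat >> h.py <<'E'
def bar2():
    p,P=cloud('top'); Q=P.reshape(-1,3)*1000; a=np.radians(TY); d=Q[:,:2]-TO
    x=np.cos(a)*d[:,0]+np.sin(a)*d[:,1]; y=-np.sin(a)*d[:,0]+np.cos(a)*d[:,1]
    m=(y>60)&(y<175)&(x<40)&(x>-80)&(Q[:,2]>21)&(Q[:,2]<35); s=ctrl.get_state()
    print('bar value',np.round(np.median(x[m])+59.8,1),m.sum(),'torque',np.round(s['ft_torque'],3))
E
python3 -m creep '[[[0,0,0,0,0,0,0.15],[0,0,0,0,0,0,0.3],[0,0,0,0,0,0,0.45],[0,0,0,0,0,0,0.5],[0,0,0,0,0,0,0.5]]]' 60
python3 -c "
from h import *
tool();bar2()"
```

```text
clock: 35.9
tool_pos: [0.4639, -0.3139, 0.0676]
tool_rot: [3.124, 0.332, -0.002]
wrist_force: [-2.2, 0.8, 10.3]
finger_gap: 0.173
gripper_force: 61.8
t 35.9 p [ 463.9 -313.9   67.6] tool y yaw -77.9 tilt [-0.001 -0.    -1.   ] F [-2.2  0.8 10.3] gap 0.173 gf 61.8 q7 -0.84
bar value 22.9 211 torque [ 0.534  0.641 -0.058]
```

```bash
python3 -m creep '[[[0,0,0,0,0,0,0.15],[0,0,0,0,0,0,0.3],[0,0,0,0,0,0,0.45],[0,0,0,0,0,0,0.5],[0,0,0,0,0,0,0.5]]]' 60
python3 -c "
from h import *
tool();bar2()"
python3 -m creep '[[[0,0,0,0,0,0,0.1],[0,0,0,0,0,0,0.2],[0,0,0,0,0,0,0.25],[0,0,0,0,0,0,0.25]]]' 60
python3 -c "
from h import *
tool();bar2()"
```

```text
clock: 36.37
tool_pos: [0.4639, -0.3137, 0.0677]
tool_rot: [-3.128, 0.284, 0.002]
wrist_force: [-3.3, 2.1, 10.3]
finger_gap: 0.175
gripper_force: 61.9
t 36.37 p [ 463.9 -313.7   67.7] tool y yaw -100.4 tilt [-0.001  0.    -1.   ] F [-3.3  2.1 10.3] gap 0.175 gf 61.9 q7 -1.09
bar value 26.3 215 torque [ 0.593  0.59  -0.08 ]
clock: 36.75
tool_pos: [0.4639, -0.3135, 0.0676]
tool_rot: [-3.085, 0.588, 0.002]
wrist_force: [-2.8, 2.0, 10.9]
finger_gap: 0.177
gripper_force: 61.9
t 36.75 p [ 463.9 -313.5   67.6] tool y yaw -111.6 tilt [-0.001  0.001 -1.   ] F [-2.8  2.  10.9] gap 0.177 gf 61.9 q7 -1.22
bar value 27.8 208 torque [0.689 0.56  0.036]
```

```bash
for i in 1 2; do python3 -m creep '[[[0,0,0,0,0,0,0.1],[0,0,0,0,0,0,0.2],[0,0,0,0,0,0,0.25],[0,0,0,0,0,0,0.25]]]' 60 >/dev/null
python3 -c "
from h import *
tool();bar2();bar2()"; done
```

```text
t 37.13 p [ 464.1 -313.5   67.6] tool y yaw -122.8 tilt [-0.001  0.001 -1.   ] F [-2.6  3.  11.2] gap 0.167 gf 61.9 q7 -1.34
bar value 27.8 204 torque [0.748 0.577 0.023]
bar value 27.5 205 torque [0.742 0.518 0.047]
t 37.57 p [ 464.2 -313.4   67.6] tool y yaw -134.1 tilt [-0.     0.001 -1.   ] F [-1.4  3.  10.1] gap 0.171 gf 61.9 q7 -1.47
bar value 27.8 207 torque [0.753 0.479 0.016]
bar value 27.5 210 torque [0.745 0.488 0.005]
```

```bash
python3 -m creep '[[[0,0,0,0,0,0,0.1],[0,0,0,0,0,0,0.2],[0,0,0,0,0,0,0.25],[0,0,0,0,0,0,0.25]]]' 60 >/dev/null
python3 -m creep '[[[1,0,0,0,0,0,0],[1,0,0,0,0,0,0],[1,0,0,0,0,0,0],[1,0,0,0,0,0,0],[1,0,0,0,0,0,0],[1,0,0,-0.1,0,0,0],[1,0,0,-0.2,0,0,0],[1,0,0,-0.3,0,0,0],[1,0,0,-0.4,0,0,0],[1,0,0,-0.4,0,0,0],[1,0,0,-0.4,0,0,0]]]'
python3 -c "
from h import *
tool();bar2();redknob('wrist');p,P=cloud('wrist','w4')"
```

```text
clock: 38.92
tool_pos: [0.466, -0.3156, 0.2292]
tool_rot: [2.781, -1.459, 0.011]
wrist_force: [-0.7, -0.2, -0.8]
finger_gap: 1.003
gripper_force: 0.0
t 38.92 p [ 466.  -315.6  229.2] tool y yaw -145.4 tilt [ 0.006 -0.004 -1.   ] F [-0.7 -0.2 -0.8] gap 1.003 gf 0.0 q7 -1.73
bar value 27.8 208 torque [0.006 0.033 0.032]
knob red px 1008 (array([ 465.1, -314.7]), 50.8, 16.0, -55.4) expected centre [ 465. -315.]
```

View pics/w4.png

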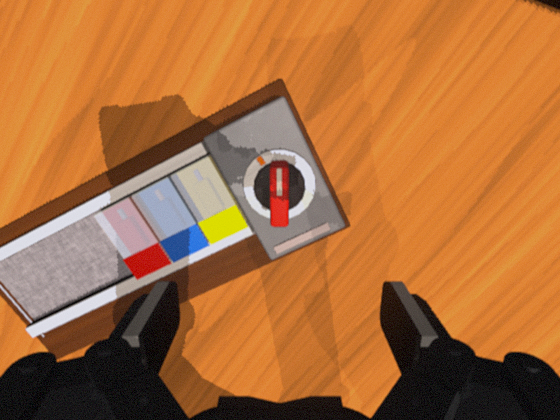

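Run:
```python
from h import *
def mark(img,R,o):
    c=vision.camera_info('wrist'); h=cv2.cvtColor(img,cv2.COLOR_BGR2HSV); k=np.array([465.,-314.6])
    v,u=np.mgrid[:420,:560]; r=np.stack([(u-c['cx'])/c['fx'],(v-c['cy'])/c['fy'],np.ones_like(u)],-1)@R.T
    X=(o+r*((.052-o[2])/r[...,2])[...,None])*1000
    d=X[...,:2]-k; q=np.hypot(d[...,0],d[...,1])
    m=(h[...,0]>8)&(h[...,0]<22)&(h[...,1]>150)&(q>24)&(q<40)
    print(m.sum(),'mark yaw',np.degrees(np.arctan2(*np.median(d[m],0)[::-1])),'r',np.median(q[m]))
T=np.array(vision.camera_info('wrist')['mount'])
for f,p,rv in(('w2',[.5156,-.2298,.1287],[-.576,-3.087,-.007]),('w4',[.466,-.3156,.2292],[2.781,-1.459,.011])):
    Rt=Ro.from_rotvec(rv).as_matrix(); mark(cv2.imread(f'pics/{f}.png'),Rt@T[:3,:3],np.array(p)+Rt@T[:3,3])
# row check
p,P=cloud('wrist'); h=cv2.cvtColor(p,cv2.COLOR_RGB2HSV); Q=P*1000; a=np.radians(TY); d=Q[...,:2]-TO
x=np.cos(a)*d[...,0]+np.sin(a)*d[...,1]; y=-np.sin(a)*d[...,0]+np.cos(a)*d[...,1]
for n,yc in(('yellow',-88),('blue',-44),('red',0)):
    m=(Q[...,2]>42)&(Q[...,2]<52)&(y>yc-20)&(y<yc+20)&(abs(x)<70)
    print(n,'x',np.percentile(x[m],[1,99]).round(1),'z',np.percentile(Q[...,2][m],[2,50,98]).round(1))
m=(Q[...,2]>42)&(Q[...,2]<52)&(abs(x-15)<25)&(y>-120)&(y<80); print('row y',np.percentile(y[m],[.5,99.5]).round(1)); print(rect(Q[m]))
```

```text
626 mark yaw -122.46453128216028 r 36.91315056411305
37 mark yaw -21.359407034569127 r 32.783499300309515
yellow x [-23.8  52.9] z [44.6 46.3 47.9]
blue x [-23.8  52.9] z [44.5 46.3 47.9]
red x [-23.7  52.9] z [44.3 46.2 47.8]
row y [-108.3   20.5]
(array([ 529293.9, -228706.9]), 140758.2, 49968.1, 61.3)
```

Run:
```python
from h import *
c=vision.camera_info('wrist'); T=np.array(c['mount'])
for uv,p,rv in(((117,154),[.5156,-.2298,.1287],[-.576,-3.087,-.007]),((261,160),[.466,-.3156,.2292],[2.781,-1.459,.011])):
    Rt=Ro.from_rotvec(rv).as_matrix(); R=Rt@T[:3,:3]; o=np.array(p)+Rt@T[:3,3]
    r=R@[(uv[0]-c['cx'])/c['fx'],(uv[1]-c['cy'])/c['fy'],1]; d=(o+r*(.052-o[2])/r[2])[:2]*1000-[465,-314.6]
    print(np.hypot(*d),np.degrees(np.arctan2(d[1],d[0])))
```

```text
30.8012684036131 165.21928607926958
32.49256396872799 -22.568925304882537
```

```bash
python3 -c "
from rig import ctrl
print(ctrl.sign_off())"
```

```text
the job is handed in; nothing more can be done
None
```

I handed the job in at about 39 s. The yellow, blue and red boxes (no green box was present) lie in a closed row against the housing and flush with the fence, the bar is clamped on them, and the clutch slipped by about 0.65 rad; the sign-off gave no verdict.

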